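# Sort pump filter canisters with the go gauge

### The arm

A 6-joint arm with a two-finger parallel gripper is mounted at the origin on the work surface. World frame = base frame: x ahead of the robot, y to its left, z up, the work surface at z = 0. Lengths are in m, angles in rad, forces in N, time in s.
With the tool pointing down it reaches from about 0.35 to 0.725 m from the base axis. Payload 4.3 kg.
Tool frame: the origin (TCP) lies between the finger pads; the fingertips stand 11 mm ahead of it and the grasp point (between the pads) lies 8 mm behind it (tcp_to_tips is the distance from the TCP to the fingertips, in m); z points along the fingers, y is the direction in which the jaws open and shut (so a half turn about z gives the same grasp; the last joint's range is limited). The gripper opens to 85 mm and grips with 20 to 120 N. Pads are 22 mm wide; open, the fingers measure 114 mm over their backs; the gripper's body (76 mm by 85 mm) begins 54 mm behind the grasp point. The pads swing forward as they close: fully open they stand 13 mm farther back than shut.
Start: joints at [-0.11, 0.377, 0.081, 1.274, 0, 1.46], TCP at [0.575, 0, 0.242] pointing down, gripper open.
Joint ranges: [-2.72, 2.72], [-0.84, 1.66], [-1.02, 1.22], [-1.77, 2.12], [-1.37, 1.28], [-3.14, 3.14]. Speed limits (rad/s): [2.57, 2.57, 3.14, 3.14, 3.14, 3.14].

### API

Orientations are given as a unit quaternion [x, y, z, w].
In Python, from rig import observe, get_image, job_done, silhouettes, tcp_to_tips gives the robot as it stands.
- The arm moves only by the tool jog_arm, never from a script. Its argument "increments" is a list of rows, each a list of 3 entries, a list of its own where there are three numbers: the shift along the tool's x, y, z in mm, then the turn, a rotation vector about the tool's x, y, z in degrees, then the finger opening in mm, from 0 to 85.4. A call has 1 to 12 rows; each row shifts and turns the commanded pose from where the row before left it, along the tool's axes as they then stand; what a row does not reach is not made up. A row lasts 1/10 s, in which the tool goes at most 50 mm and 8.59 degrees, less where a joint would pass 70% of its speed; a pose out of reach is approached as far as the arm can. A call is refused whole if a number of a shift passes 50 or a number of a turn 8.59, either way. A call with a gripper value outside its range is refused whole. The fingers move at their own pace and stop on an object; "grip_force" is the grip in N (left out, the last holds). Time passes only in rows, so rows that do not move let the fingers close. It gives the time, the measured TCP pose, the force and the opening at its end, in the units of the state.
- observe(): the state, without advancing time (a new reading comes with each control period).
- get_image(name): name is "scene" or "side" or "wrist"; returns a dict with "img" (400x640x3 uint8, blue, green, red), "fx", "fy", "cx", "cy" (pixels), "world_to_cam" (4x4, takes a point from world to camera coordinates). Camera axes: x right, y down, z forward; pixel columns grow to the right and rows downward; lengths in m; the calibration is good to about 2 mm. A picture is of the moment at which its call begins. There is no depth.
- job_done(): hands the job in, once; it reports no verdict.
Trained networks look in the newest picture that a camera, given by its name, has taken for a name from the list of things; names that differ only in an ending like _2 or _b are one class to them, and where a whole thing is asked for, a point or a joint stands for the part that bears it (a point fixed in the world has none). Each returns a list of dicts, best first, with "score" (0 to 1); they miss things now and then, are a little off and sometimes report something else, mostly with a low value. They report only what shows in the picture. A call takes as long as a camera call. They do not tell look-alikes from the thing itself.
- silhouettes(camera, thing): "mask" (400x640 bool, what is visible of it) and "bbox" ([left, top, right, bottom] in pixels, round what is visible of it).
The state is a dict: "time_s": time; "qpos": joint angles; "qd": joint speeds; "effort": joint torques, N m; "eef_pos": TCP position; "ee_rot": TCP orientation; "ft_force": force on the tool from outside, world axes, zero at the start; "wrist_torque": the same for the moment, N m; "width": finger opening in m.
Only numpy, scipy, OpenCV 4.12 (cv2) and the standard library are available. Lean on these libraries where they do the work, as an engineer would, in place of code of your own. Each camera call takes 0.05 s, during which the arm holds its last target. There are 200 camera calls.

### The job

Try each of the three standing filter canisters in the steel go gauge by sliding it along the bench squarely into the flared mouth until it passes or stops: push each one that fits right through the gate into the green-floored tray, and draw the one that stops firmly in the mouth back out and slide it onto the red mat, wholly within its edges. Keep the canisters standing upright on the bench throughout, sliding and never lifting them, leave the bottles, tools and other things alone, and let go of everything at the end.

Things in the scene. Friction and masses are not known exactly. Their poses are not given: they have to be found in the camera images.
- canister_a_mid (a point): One of three like-looking upright round filter canisters, white with two blue bands, 66 mm tall plus a thin look-only stub, 0.2 to 0.45 kg. Diameter 58 mm (two of them: they pass the gauge) or 68 mm (one: it stops in the mouth); which is which must be found by trying. This point is its centre, 33 mm above its foot; z is its axis.
- canister_b_mid (a point): One of three like-looking upright round filter canisters, white with two blue bands, 66 mm tall plus a thin look-only stub, 0.2 to 0.45 kg. Diameter 58 mm (two of them: they pass the gauge) or 68 mm (one: it stops in the mouth); which is which must be found by trying. This point is its centre, 33 mm above its foot; z is its axis.
- canister_c_mid (a point): One of three like-looking upright round filter canisters, white with two blue bands, 66 mm tall plus a thin look-only stub, 0.2 to 0.45 kg. Diameter 58 mm (two of them: they pass the gauge) or 68 mm (one: it stops in the mouth); which is which must be found by trying. This point is its centre, 33 mm above its foot; z is its axis.
- gauge: Fixed go gauge, open-topped; all its walls are 40 mm high and stand straight on the bench (no floor step, no roof). Origin: middle of the mouth at bench height; +x points through the gate into the tray. Two 8 mm thick steel wings flare the mouth from 62 mm wide at x = 0 to 122 mm at x = -36 mm. Steel jaws from x = 0 to 40 mm leave a gate 62 mm wide.
- gate (a point): Middle of the gate, at bench height, 20 mm past the mouth, axes as the gauge. A 58 mm canister passes with 2 mm to spare each side; a 68 mm one stops with its centre about 34 mm before this point, its nose 20 mm inside the gate, which can be hooked from behind.
- tray (a point): Middle of the walled tray with the green floor, at bench height, 124 mm past the mouth, axes as the gauge. Inside 168 mm along x, 110 mm across; closed but for the gate. A canister is clear of the gate when its centre is over 70 mm past the mouth. It holds both fitting canisters, one pushing the other on.
- mat: Square red reject mat, 170 x 170 mm, flush with the bench (no step). Origin at its centre, edges along its x and y.
- rack: Bystander, to be left alone: blue vial rack with amber vials, 60 x 130 x 46 mm, long along its y. Origin at its underside, in the middle.
- solvent: Bystander, to be left alone: amber solvent bottle, 72 mm diameter, 150 mm tall. Origin at its underside, in the middle.
- jar: Bystander, to be left alone: glass jar with white lid, 70 mm diameter, 80 mm tall. Origin at its underside, in the middle.
- screwdriver: Bystander, to be left alone: screwdriver, 190 mm long, lying along its x. Origin at its underside.
- wrench: Bystander, to be left alone: steel wrench, 170 mm long, lying along its x. Origin at its underside.
- coupler: Bystander, to be left alone: steel flanged vacuum coupler standing upright, 54 mm diameter, 62 mm tall. Origin at its underside, in the middle.
- mouse: Bystander, to be left alone: round black computer mouse, 60 mm diameter, 31 mm tall. Origin at its underside, in the middle.
Mind the look-alikes: they are no part of the job. What is shaped like the part that bears canister_c_mid but orange is not meant.

How it is judged:
On the way:
1. a canister has been tried and found too big: it stands still, stopped squarely in the mouth of the gauge (((x of canister_a_mid in the frame of gauge between -0.022 and -0.006 m and y of canister_a_mid in the frame of gauge between -0.012 and 0.012 m and linear speed of canister_a below 0.015 m/s) or (x of canister_b_mid in the frame of gauge between -0.022 and -0.006 m and y of canister_b_mid in the frame of gauge between -0.012 and 0.012 m and linear speed of canister_b below 0.015 m/s) or (x of canister_c_mid in the frame of gauge between -0.022 and -0.006 m and y of canister_c_mid in the frame of gauge between -0.012 and 0.012 m and linear speed of canister_c below 0.015 m/s))), for 0.2 s.
At the end, for the whole second after the job is handed in: The two canisters that fit stand in the tray, centre over 67 mm past the mouth and inside the walls; the one that does not stands wholly on the red mat (centre within 52 mm of the mat's centre along each edge); all upright within 0.1 rad, on the bench, at rest (((x of canister_a_mid in the frame of mat between -0.052 and 0.052 m and y of canister_a_mid in the frame of mat between -0.052 and 0.052 m and x of canister_b_mid in the frame of gauge between 0.067 and 0.2 m and y of canister_b_mid in the frame of gauge between -0.055 and 0.055 m and x of canister_c_mid in the frame of gauge between 0.067 and 0.2 m and y of canister_c_mid in the frame of gauge between -0.055 and 0.055 m) or (x of canister_b_mid in the frame of mat between -0.052 and 0.052 m and y of canister_b_mid in the frame of mat between -0.052 and 0.052 m and x of canister_a_mid in the frame of gauge between 0.067 and 0.2 m and y of canister_a_mid in the frame of gauge between -0.055 and 0.055 m and x of canister_c_mid in the frame of gauge between 0.067 and 0.2 m and y of canister_c_mid in the frame of gauge between -0.055 and 0.055 m) or (x of canister_c_mid in the frame of mat between -0.052 and 0.052 m and y of canister_c_mid in the frame of mat between -0.052 and 0.052 m and x of canister_a_mid in the frame of gauge between 0.067 and 0.2 m and y of canister_a_mid in the frame of gauge between -0.055 and 0.055 m and x of canister_b_mid in the frame of gauge between 0.067 and 0.2 m and y of canister_b_mid in the frame of gauge between -0.055 and 0.055 m)) and angle between each of canister_a_mid, canister_b_mid, canister_c_mid's own z axis and vertical below 0.1 rad and height (world z) of each of canister_a_mid, canister_b_mid, canister_c_mid below 0.04 m and linear speed of each of canister_a, canister_b, canister_c below 0.02 m/s); the robot touches nothing.
It fails at once if a canister is lifted more than 15 mm off the bench (its centre above 48 mm) (height (world z) of any of canister_a_mid, canister_b_mid, canister_c_mid above 0.048 m).
It fails at once if a canister is tipped by more than 0.4 rad (angle between any of canister_a_mid, canister_b_mid, canister_c_mid's own z axis and vertical above 0.4 rad).
It fails at once if a bystander is moved by more than 30 mm (distance of any of rack, solvent, jar, screwdriver, wrench, coupler, mouse from where it was at the start of the episode above 0.03 m).
It also fails if it takes over 72 s, if anything falls off the work surface, if the arm or the gripper's body presses on something with over 40 N, if the wrist force passes 120 N, or if a joint passes its speed limit or range.

## Working session

There is one attempt and no reset: what is moved stays moved. The work goes in short steps, Python scripts to look and compute and a tool call to move; the robot and the scene stay as the last step left them, time stands still between calls to the robot, and variables do not carry over. Pictures are saved under pics/ and viewed, about 8 in all and at most 12, crops included, and the job is handed in when it is done.

Besides the shell and the picture viewer there is one more tool, called after ">>>" by a JSON object that holds its "method" and its "body". jog_arm: Moves the arm, as the interface text tells. Its arguments: {"type":"object","properties":{"increments":{"type":"array"},"grip_force":{"type":"number"}},"required":["increments"]}

```bash
mkdir -p pics; ls; python3 - <<'E'
from rig import *
import cv2
for n in ("scene","side"):
    d=get_image(n); cv2.imwrite(f"pics/{n}0.png",d["img"]); print(n,d["fx"],d["fy"],d["cx"],d["cy"],d["world_to_cam"])
print(observe())
E
```

```text
pics
scene 447.4205745380561 447.4205745380561 321.12787923130196 203.15782126038908 [[-0.8448326   0.53477629  0.01649841  0.46239953]
 [ 0.31877503  0.52788332 -0.78722404 -0.10662081]
 [-0.42969798 -0.65981325 -0.61644636  1.60581816]
 [ 0.          0.          0.          1.        ]]
side 425.4518769381031 425.4518769381031 329.5516028597037 202.48210470205558 [[ 0.93178778 -0.36255473  0.01804467 -0.52346164]
 [-0.24760776 -0.67114459 -0.6987527   0.16458469]
 [ 0.26544667  0.64662122 -0.71513569  1.32050219]
 [ 0.          0.          0.          1.        ]]
{'time_s': 0.1, 'qpos': array([-1.10319557e-01,  3.78010464e-01,  7.97762628e-02,  1.27441201e+00,
       -1.72478324e-05,  1.46048773e+00]), 'qd': array([ 0.00119873, -0.00256907,  0.00161892,  0.00064926,  0.00022204,
       -0.00034496]), 'effort': array([ 1.23975104e-03, -4.64693749e+01,  2.70581460e+01,  1.20317750e-02,
       -1.20622694e-04,  2.24793462e-05]), 'eef_pos': array([5.74432701e-01, 5.24522074e-05, 2.41449110e-01]), 'ee_rot': array([ 7.07110347e-01,  7.07102611e-01, -5.84785627e-04, -7.16668974e-04]), 'ft_force': array([ 0.35226208,  0.03071564, -0.22952094]), 'wrist_torque': array([ 0.00238589, -0.00617177, -0.00282695]), 'width': 0.08581192018101524}
```

View pics/scene0.png

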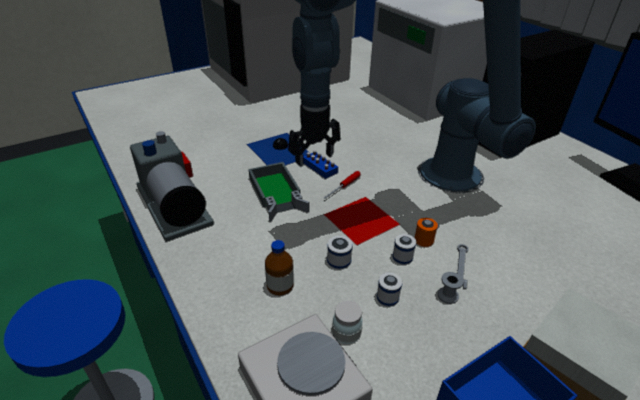

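View pics/side0.png

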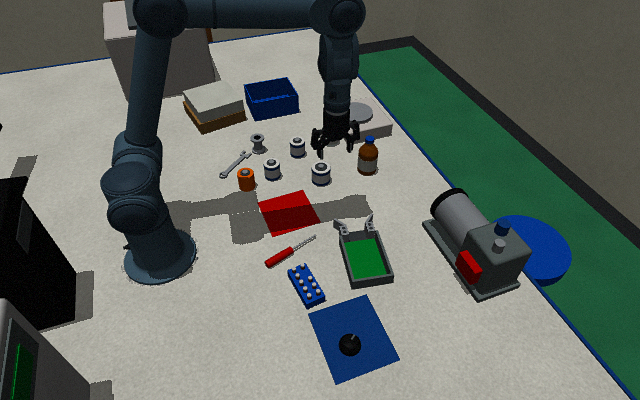

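Scene: canisters at (340,251), (404,249) and (389,290), with the orange decoy at (427,232). The gauge is at (280,190), with its mouth facing the canisters, and the mat is at (363,220). Next I'll measure.

```bash
cat > h.py <<'E'
from rig import *
import numpy as np, cv2
from scipy.optimize import least_squares
def proj(c,P):
    P=np.atleast_2d(P); q=P@c["world_to_cam"][:3,:3].T+c["world_to_cam"][:3,3]
    return np.c_[c["fx"]*q[:,0]/q[:,2]+c["cx"],c["fy"]*q[:,1]/q[:,2]+c["cy"]]
def ray(c,uv,z):
    R=c["world_to_cam"][:3,:3];o=-R.T@c["world_to_cam"][:3,3]
    d=R.T@np.array([(uv[0]-c["cx"])/c["fx"],(uv[1]-c["cy"])/c["fy"],1]); return (o+d*(z-o[2])/d[2])[:2]
def cyl(x,y,D,h=.066):
    a=np.linspace(0,2*np.pi,48); r=D/2
    return np.r_[np.c_[x+r*np.cos(a),y+r*np.sin(a),0*a],np.c_[x+r*np.cos(a),y+r*np.sin(a),0*a+h]]
def bb(uv): return np.r_[uv.min(0),uv.max(0)]
E
python3 - <<'E'
from h import *
C={n:get_image(n) for n in ("scene","side")}
print("t",observe()["time_s"])
tiles=[]
for n,c in C.items():
    v=c["img"].copy()
    for th in ("canister_a_mid","gauge","mat","screwdriver","solvent","jar","coupler","wrench","rack"):
        for s in silhouettes(n,th)[:5]:
            if s["score"]<.3: continue
            b=np.array(s["bbox"],float); m=s["mask"].astype(np.uint8)
            bot=((b[0]+b[2])/2,b[3])
            print(n,th,round(s["score"],2),b.round(),int(m.sum()),"ray z.033",ray(c,((b[0]+b[2])/2,(b[1]+b[3])/2),.033).round(3))
            if th in("gauge",) : np.save(f"m_{n}_{th}.npy",m)
            if th=="mat":
                k,_=cv2.findContours(m,0,2); k=max(k,key=cv2.contourArea); q=cv2.boxPoints(cv2.minAreaRect(k)); ap=cv2.approxPolyDP(k,8,True)[:,0]
                print("  mat poly",[ray(c,p,0).round(3).tolist() for p in ap])
    x0,y0=(235,150) if n=="scene" else (325,205)
    tiles.append(cv2.resize(c["img"][y0:y0+90,x0:x0+90],None,fx=4.4,fy=4.4,interpolation=2))
cv2.imwrite("pics/g.png",np.hstack(tiles))
E
```

```text
t 0.2
scene canister_a_mid 0.76 [379. 273. 402. 305.] 681 ray z.033 [0.55 0.33]
scene canister_a_mid 0.3 [324. 170. 360. 196.] 215 ray z.033 [ 0.394 -0.115]
scene gauge 0.91 [253. 162. 311. 220.] 1998 ray z.033 [ 0.586 -0.177]
scene mat 0.83 [324. 198. 400. 244.] 1951 ray z.033 [0.454 0.079]
  mat poly [[0.343, -0.038], [0.502, -0.036], [0.505, 0.123], [0.347, 0.125]]
scene mat 0.42 [328. 238. 353. 269.] 706 ray z.033 [0.586 0.158]
  mat poly [[0.535, 0.064], [0.614, 0.142], [0.592, 0.183], [0.512, 0.114]]
scene screwdriver 0.48 [322. 170. 361. 199.] 168 ray z.033 [ 0.399 -0.107]
scene solvent 0.62 [266. 238. 297. 296.] 1261 ray z.033 [0.749 0.12 ]
scene jar 0.84 [334. 298. 362. 342.] 1073 ray z.033 [0.697 0.353]
scene coupler 0.59 [439. 276. 463. 304.] 584 ray z.033 [0.42  0.413]
scene wrench 0.67 [252. 162. 311. 223.] 1988 ray z.033 [ 0.591 -0.17 ]
scene wrench 0.6 [457. 244. 470. 287.] 238 ray z.033 [0.329 0.369]
scene rack 0.84 [305. 152. 342. 178.] 598 ray z.033 [ 0.389 -0.234]
side canister_a_mid 0.71 [291. 134. 305. 154.] 336 ray z.033 [0.563 0.344]
side gauge 0.94 [333. 217. 393. 288.] 2780 ray z.033 [ 0.582 -0.232]
side mat 0.68 [257. 188. 319. 236.] 1815 ray z.033 [0.417 0.01 ]
  mat poly [[0.501, 0.128], [0.342, 0.116], [0.347, -0.045], [0.508, -0.03]]
side screwdriver 0.76 [263. 247. 292. 266.] 185 ray z.033 [ 0.332 -0.156]
side jar 0.4 [325. 141. 339. 147.] 36 ray z.033 [0.688 0.299]
side coupler 0.6 [252. 134. 265. 155.] 228 ray z.033 [0.416 0.393]
side wrench 0.44 [218. 154. 253. 176.] 211 ray z.033 [0.306 0.304]
side rack 0.98 [286. 261. 326. 310.] 1047 ray z.033 [ 0.379 -0.282]
side rack 0.52 [217. 152. 254. 178.] 177 ray z.033 [0.306 0.306]
```

View pics/g.png

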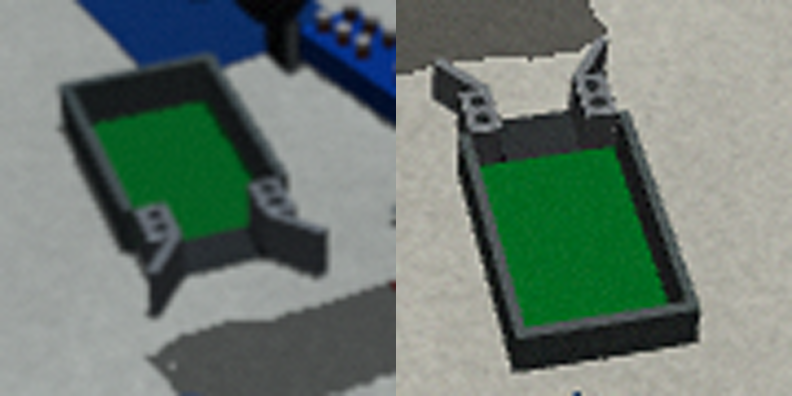

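```bash
cat > gfit.py <<'E'
from h import *
from scipy.optimize import minimize
C={n:get_image(n) for n in ("scene","side")}
def T(p,P):
    x,y,a=p; P=np.array(P,float); return np.c_[x+P[:,0]*np.cos(a)-P[:,1]*np.sin(a),y+P[:,0]*np.sin(a)+P[:,1]*np.cos(a),P[:,2]]
def box(poly): return [[*q,0] for q in poly]+[[*q,.04] for q in poly]
def parts(t):
    out=[]; X=.208
    out.append(box([(X,-.055-t),(X+t,-.055-t),(X+t,.055+t),(X,.055+t)]))
    for s in(1,-1):
        out.append(box([(.04,s*.055),(X+t,s*.055),(X+t,s*(.055+t)),(.04,s*(.055+t))]))
        out.append(box([(0,s*.031),(.04,s*.031),(.04,s*(.055+t)),(.0,s*.045)]))
        n=np.array([.03,.036])/np.hypot(.03,.036)*.008
        out.append(box([(0,s*.031),(-.036,s*.061),(-.036+n[0],s*(.061+n[1])),(n[0],s*(.031+n[1]))]))
    out.append([(.04,-.055,0),(X,-.055,0),(X,.055,0),(.04,.055,0)])
    return out
def render(c,p,t):
    m=np.zeros((1600,2560),np.uint8)
    for P in parts(t):
        cv2.fillConvexPoly(m,cv2.convexHull(np.round(proj(c,T(p,P))*4+1.5).astype(np.int32)),1)
    return m
M={n:cv2.resize(np.load(f"m_{n}_gauge.npy"),None,fx=4,fy=4,interpolation=cv2.INTER_LINEAR) for n in C}
def cost(q,names=("scene","side")):
    s=0
    for n in names:
        r=render(C[n],q[:3],q[3]); s+=1-(r&M[n]).sum()/(r|M[n]).sum()
    return s
if __name__=="__main__":
    x0=np.array([.59,-.10,-1.57,.008]); sim=np.vstack([x0]+[x0+d for d in np.diag([.02,.02,.15,.004])])
    for nm in (("scene","side"),("scene",),("side",)):
        r=minimize(cost,x0,args=(nm,),method="Nelder-Mead",options=dict(initial_simplex=sim,maxiter=250)); print(nm,r.x.round(4),round(r.fun,3))
        if len(nm)==2: best=r.x
    for n,c in C.items():  # point check
        o=(235,150) if n=="scene" else (325,205)
        P=[(.208+best[3],.055+best[3],.04),(.208+best[3],-.055-best[3],.04),(-.036,.061,.04),(-.036,-.061,.04)]
        print(n,((proj(c,T(best[:3],P))-o)*4.4).round().tolist())
        for s in silhouettes(n,"canister_b_mid"): print(n,round(s["score"],2),np.round(s["bbox"]),int(s["mask"].sum()))
E
python3 gfit.py
```

```text
('scene', 'side') [ 0.6044 -0.1174 -1.7494  0.0074] 0.21
('scene',) [ 0.6049 -0.1146 -1.7505  0.0065] 0.107
('side',) [ 0.6045 -0.1163 -1.7397  0.0089] 0.094
scene [[60.0, 83.0], [212.0, 52.0], [156.0, 273.0], [322.0, 234.0]]
scene 0.68 [329. 235. 355. 270.] 747
side [[300.0, 306.0], [117.0, 335.0], [201.0, 32.0], [42.0, 53.0]]
side 0.73 [314. 163. 334. 192.] 456
side 0.57 [337. 333. 360. 360.] 392
```

```bash
python3 - <<'E'
from h import *
C={}; D={"scene":[],"side":[]}
for k in range(3):
    for n in D:
        C[n]=get_image(n)
        for th in("canister_a_mid","canister_c_mid"): D[n]+=[np.array(s["bbox"],float) for s in silhouettes(n,th) if s["score"]>.1]
seeds={"A":((340,251),(320,174)),"C":((404,249),(272,170)),"B":((389,290),(297,147)),"decoy":((427,232),(246,180))}
for k,(a,b) in seeds.items():
    o={}
    for n,p in zip(D,(a,b)):
        g=[q for q in D[n] if abs((q[0]+q[2])/2-p[0])<9 and abs((q[1]+q[3])/2-p[1])<10]
        if g: o[n]=np.median(g,0)
        print(k,n,len(g),o.get(n), ray(C[n],p,.045).round(3))
    if o:
        f=lambda x:np.concatenate([(bb(proj(C[n],cyl(*x[:2],.06)))-q)[[0,2,3]] for n,q in o.items()])
        for sel in (list(o),*[[n] for n in o]):
            f=lambda x:np.concatenate([(bb(proj(C[n],cyl(*x[:2],.061)))-(o[n]+[0,0,0,0]))[[0,2,3]] for n in sel])
            r=least_squares(f,ray(C["scene"],a,.045)); print("   fit",sel,r.x.round(4),r.fun.round(1))
print(observe()["time_s"])
E
```

```text
A scene 0 None [0.589 0.16 ]
A side 0 None [0.578 0.138]
C scene 3 [393.7 235.  417.  262.9] [0.434 0.246]
C side 3 [263.1 159.4 281.4 181. ] [0.422 0.218]
   fit ['scene', 'side'] [0.4224 0.2351] [-1.9 -0.   1.7 -1.2 -1.4  0.8]
   fit ['scene'] [0.4158 0.2313] [-0.9  0.9 -0.1]
   fit ['side'] [0.4281 0.2376] [ 0.1 -0.1  0. ]
B scene 3 [377.4 274.7 401.3 304.4] [0.563 0.339]
B side 2 [291.6  137.15 304.25 156.45] [0.549 0.314]
   fit ['scene', 'side'] [0.5523 0.3259] [-2.2  1.   1.9 -2.9  0.8  2.6]
   fit ['scene'] [0.5472 0.3218] [-1.6  1.5 -0.1]
   fit ['side'] [0.5612 0.34  ] [-1.7  1.8 -0.1]
decoy scene 2 [414.45 212.8  439.35 248.25] [0.331 0.226]
decoy side 3 [237.  168.8 253.3 191.9] [0.321 0.198]
   fit ['scene', 'side'] [0.3223 0.2181] [-0.  -0.  -0.3 -1.6  1.6 -0.5]
   fit ['scene'] [0.3232 0.2191] [-0.  0. -0.]
   fit ['side'] [0.3219 0.2158] [-1.6  1.6 -0.1]
2.2
```

>>> {"method": "jog_arm", "body": {"increments": [[[35,2,10],[0,0,0],85],[[35,2,10],[0,0,0],85],[[35,2,0],[0,0,0],85],[[15,0,0],[0,0,-8],85]]}}

```text
time_s: 2.6
eef_pos: [0.5806, 0.1227, 0.2218]
ee_rot: [0.654, 0.757, 0.0, -0.001]
ft_force: [-0.6, 0.5, 0.4]
width: 0.0847
```

```bash
python3 -c "
from h import *
o=observe();print(o['time_s'],o['qpos'],o['eef_pos'])"
```

```text
2.6 [1.00936716e-01 4.21609655e-01 9.44577496e-02 1.24428949e+00
 9.44459657e-04 1.52619352e+00] [0.58063991 0.12271607 0.22180007]
```

>>> {"method": "jog_arm", "body": {"increments": [[[15,0,0],[0,0,-8],85],[[0,0,0],[0,0,-8],85],[[0,0,0],[0,0,-8],85],[[0,0,0],[0,0,-8],85],[[0,0,0],[0,0,-8],85],[[0,0,0],[0,0,-8],85],[[0,0,0],[0,0,-8],85],[[0,0,0],[0,0,-8],85],[[0,0,0],[0,0,-8],85],[[0,0,0],[0,0,0],85]]}}

```text
time_s: 3.6
eef_pos: [0.5789, 0.1349, 0.2223]
ee_rot: [0.087, 0.996, -0.0, 0.0]
ft_force: [-0.3, 0.7, -1.0]
width: 0.0848
```

```bash
cat >> h.py <<'E'
def pose():
    from scipy.spatial.transform import Rotation as R
    o=observe(); M=R.from_quat(o["ee_rot"]).as_matrix(); return o,M
G=np.array([.6044,-.1165,-1.747])
def to_g(p): 
    d=np.array(p[:2])-G[:2]; c,s=np.cos(G[2]),np.sin(G[2]); return np.array([c*d[0]+s*d[1],-s*d[0]+c*d[1]])
def from_g(q):
    c,s=np.cos(G[2]),np.sin(G[2]); return np.array([G[0]+c*q[0]-s*q[1],G[1]+s*q[0]+c*q[1]])
E
python3 - <<'E'
from h import *
d=get_image("wrist"); o,M=pose()
print(o["time_s"],o["eef_pos"],"yaw y",np.degrees(np.arctan2(M[1,1],M[0,1])))
v=d["img"].copy()
for th in("canister_a_mid",):
    for s in silhouettes("wrist",th):
        b=np.array(s["bbox"],float); print(th,round(s["score"],2),b.round())
for k,p in dict(A=(.582,.15),C=(.4224,.2351),B=(.552,.326)).items():
    for D in(.058,):
        cv2.polylines(v,[cv2.convexHull(proj(d,cyl(*p,D)).astype(np.int32))],True,(0,255,0),1)
cv2.imwrite("pics/w1.png",v)
E
```

```text
3.65 [0.57896192 0.13486538 0.22233034] yaw y 79.8428360464208
canister_a_mid 0.83 [471.  85. 570. 155.]
canister_a_mid 0.48 [  0. 174. 159. 292.]
canister_a_mid 0.16 [309. 142. 383. 218.]
```

View pics/w1.png

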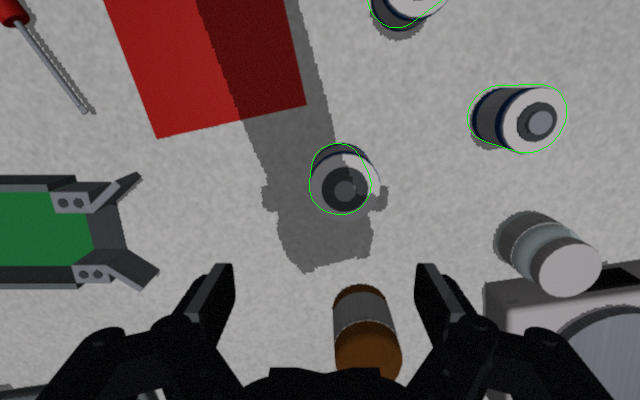

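The wrist view shows canister A at (345,180), B at (520,118) and C partly at (405,5). The solvent bottle is at (365,340) and the gauge mouth at (120,230). I'll refine A and B and cross-check the gauge.

```bash
python3 - <<'E'
from h import *
d=get_image("wrist")
for k,q,x0 in (("A",[309,142,382,217],(.582,.15)),("B",[471,85,569,154],(.552,.326))):
    for D in(.058,.068):
        r=least_squares(lambda x:bb(proj(d,cyl(*x,D)))-q,x0); print(k,D,r.x.round(4),r.fun.round(1))
pts={"tip up":(-.036,-.061,.04),"tip lo":(-.036,.061,.04),"mouth up":(0,-.031,0.04),"mouth lo":(0,.031,.04)}
for k,p in pts.items(): w=from_g(p[:2]); print(k,proj(d,[*w,p[2]]).round())
for uv in((139,175),(158,270)): print(to_g(ray(d,uv,.04)).round(4))
b=[334,284,402,380]
print("bottle base",ray(d,(357,300),.0), "scene bottle"); 
E
```

```text
A 0.058 [0.5831 0.155 ] [ 5.6  1.9 -5.6 -2.2]
A 0.068 [0.5831 0.1549] [ 0.2 -2.7 -0.2  2.6]
B 0.058 [0.5535 0.3286] [-1.2  0.6  0.9 -0.5]
B 0.068 [0.5543 0.3276] [-6.8 -4.5  5.5  6. ]
tip up [[121. 186.]]
tip lo [[143. 288.]]
mouth up [[ 93. 214.]]
mouth lo [[106. 265.]]
[-0.0566 -0.0728]
[-0.0569  0.037 ]
bottle base [0.76005084 0.14686679] scene bottle
```

```bash
python3 - <<'E'
from h import *
import gfit
d=get_image("wrist"); v=cv2.resize(d["img"],None,fx=4,fy=4,interpolation=2)
for P in gfit.parts(.0075)[:-1]:
    uv=(proj(d,gfit.T(G,P))*4).astype(np.int32)
    cv2.polylines(v,[uv[:4]],True,(0,0,255),1); cv2.polylines(v,[uv[4:]],True,(0,255,255),1)
cv2.imwrite("pics/w2.png",v[600:1200,0:750])
E
```

```text
(no output)
```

View pics/w2.png

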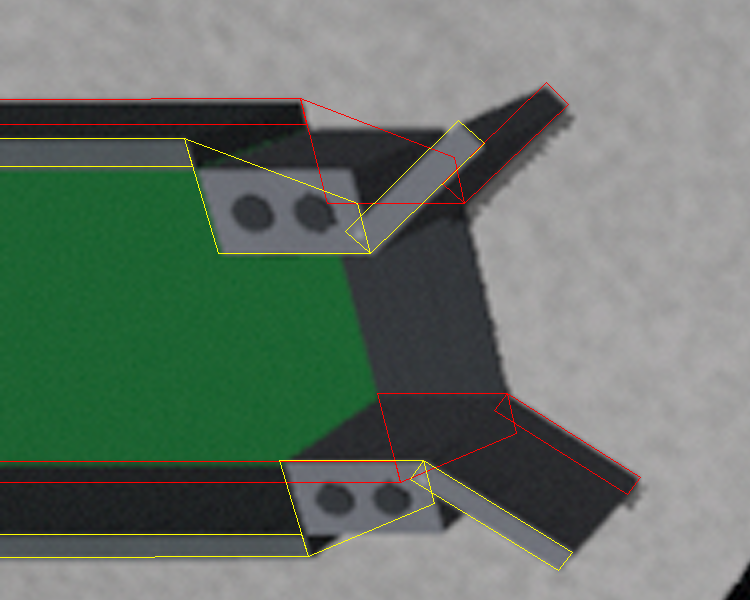

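The model overlay matches the gauge to about 1 px at both jaw edges. Next I'll grasp A with the jaws along the gauge axis.

>>> {"method": "jog_arm", "body": {"increments": [[[0,20,20],[0,0,0],85],[[0,0,40],[0,0,0],85],[[0,0,40],[0,0,0],85],[[0,0,40],[0,0,0],85],[[0,0,30],[0,0,0],85],[[0,0,21],[0,0,0],85],[[0,0,0],[0,0,0],55],[[0,0,0],[0,0,0],50],[[0,0,0],[0,0,0],50],[[0,0,0],[0,0,0],50],[[0,0,0],[0,0,0],50]], "grip_force": 20}}

```text
time_s: 5.0
eef_pos: [0.5832, 0.1547, 0.0324]
ee_rot: [0.087, 0.996, 0.0, 0.001]
ft_force: [-0.3, -0.6, -3.0]
width: 0.0676
```

Width is 67.6 mm, so A is the 68 mm one. I'll slide it to just before the mouth.

>>> {"method": "jog_arm", "body": {"increments": [[[-5,-10,0],[0,0,0],50],[[-9,-20,0],[0,0,0],50],[[-9,-22,0],[0,0,0],50],[[-9,-22,0],[0,0,0],50],[[-9,-22,0],[0,0,0],50],[[-9,-22,0],[0,0,0],50],[[-9,-22,0],[0,0,0],50],[[-9.6,-20,0],[0,0,0],50],[[0,-3,0],[0,0,0],50],[[0,0,0],[0,0,0],50]]}}

```text
time_s: 6.0
eef_pos: [0.6217, -0.0191, 0.0314]
ee_rot: [0.088, 0.996, 0.0, 0.0]
ft_force: [-0.1, 0.8, -1.8]
width: 0.0674
```

```bash
python3 - <<'E'
from h import *
d=get_image("wrist"); o,M=pose(); p=o["eef_pos"]
print(o["time_s"],p,to_g(p),o["width"],o["ft_force"])
c=get_image("scene"); 
a=c["img"][150:300,230:430]; cv2.imwrite("pics/s3.png",np.hstack([cv2.resize(a,(480,360)),d["img"][40:400,160:480]]))
E
```

```text
6.05 [ 0.62140082 -0.01814112  0.03134147] [-0.09981605 -0.00050407] 0.06744623482791663 [ 0.64989282  0.38539146 -3.5079675 ]
```

View pics/s3.png

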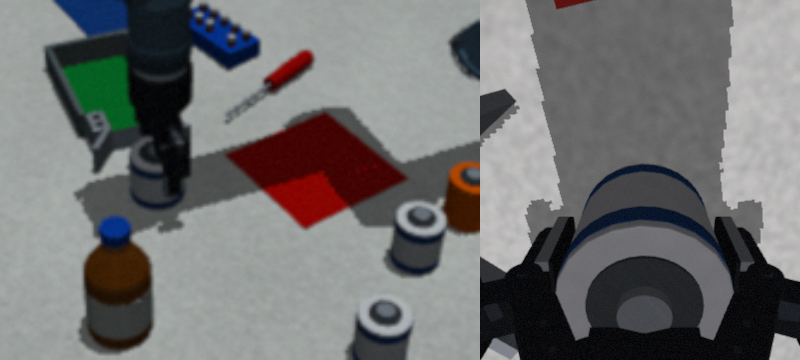

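>>> {"method": "jog_arm", "body": {"increments": [[[0,-10,0],[0,0,0],50],[[0,-20,0],[0,0,0],50],[[0,-20,0],[0,0,0],50],[[0,-10,0],[0,0,0],72],[[0,-6,0],[0,0,0],72],[[0,-6,0],[0,0,0],72],[[0,-6,0],[0,0,0],72],[[0,-4,0],[0,0,0],72],[[0,-4,0],[0,0,0],72],[[0,-2,0],[0,0,0],72],[[0,0,0],[0,0,0],72]]}}

```text
time_s: 7.2
eef_pos: [0.6052, -0.0999, 0.0315]
ee_rot: [0.085, 0.996, 0.005, -0.001]
ft_force: [-3.4, 13.0, 7.3]
width: 0.0718
```

```bash
python3 - <<'E'
from h import *
d=get_image("wrist"); o,M=pose(); p=o["eef_pos"]
print(o["time_s"],p,to_g(p),o["width"],o["ft_force"])
cv2.imwrite("pics/w4.png",d["img"])
for s in silhouettes("wrist","canister_a_mid"): print(round(s["score"],2),np.round(s["bbox"]))
print(bb(proj(d,cyl(*from_g([-.014,0]),.068))))
E
```

```text
7.25 [ 0.60519226 -0.09984446  0.03151017] [-0.01653652 -0.00213961] 0.07219407836015924 [-3.79620303 13.42468191  7.95585775]
[225.7418122  194.62287387 408.89741612 403.20516834]
```

>>> {"method": "jog_arm", "body": {"increments": [[[0,-2,0],[0,0,0],72],[[0,-2,0],[0,0,0],72],[[0,0,0],[0,0,0],72]]}}

```text
time_s: 7.6
eef_pos: [0.6036, -0.1007, 0.0315]
ee_rot: [0.084, 0.996, 0.007, -0.002]
ft_force: [-4.3, 21.2, 11.4]
width: 0.0717
```

```bash
python3 - <<'E'
from h import *
d=get_image("wrist"); o,M=pose(); p=o["eef_pos"]
print(o["time_s"],p,to_g(p),o["width"],o["ft_force"])
v=d["img"].copy(); print(to_g(p))
cv2.polylines(v,[proj(d,cyl(*from_g([-.014,0]),.068))[48:].astype(np.int32)],True,(0,255,0),1)
e=get_image("side"); cv2.polylines(e["img"],[cv2.convexHull(proj(e,cyl(*from_g([-.014,0]),.068)).astype(np.int32))],True,(0,255,0),1)
cv2.imwrite("pics/w5.png",np.hstack([v[40:400,110:510],cv2.resize(e["img"][180:270,310:410],(400,360),interpolation=2)]))
E
```

```text
7.65 [ 0.60362576 -0.10072137  0.03150716] [-0.01539859 -0.00352814] 0.07204840947911795 [-5.35828978 20.54535299 11.46671651]
[-0.01539859 -0.00352814]
```

View pics/w5.png

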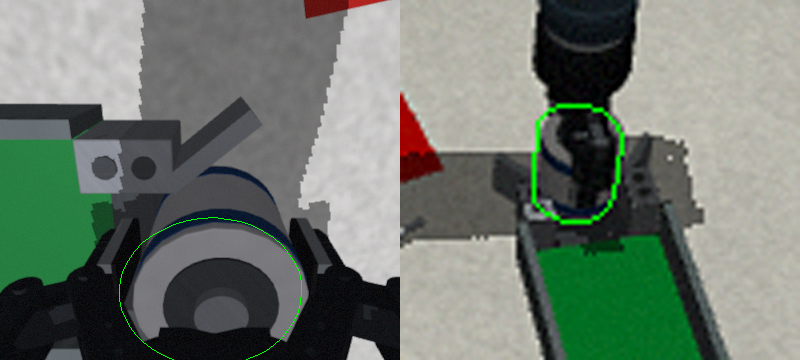

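>>> {"method": "jog_arm", "body": {"increments": [[[0,3,0],[0,0,0],72],[[3,0,0],[0,0,0],72],[[2,-1,0],[0,0,0],72],[[0,-2,0],[0,0,0],72],[[0,0,0],[0,0,0],72],[[0,0,0],[0,0,0],72]]}}

```text
time_s: 8.3
eef_pos: [0.5992, -0.1043, 0.031]
ee_rot: [0.086, 0.996, 0.003, -0.001]
ft_force: [-3.1, 8.7, 4.1]
width: 0.0722
```

```bash
python3 - <<'E'
from h import *
o,M=pose(); p=o["eef_pos"]
print(o["time_s"],p,to_g(p),o["width"],o["ft_force"])
E
```

```text
8.3 [ 0.5992136  -0.10426674  0.03101987] [-0.01113471 -0.0072505 ] 0.07216543341250477 [-3.11273971  8.67908749  4.08700543]
```

The canister is now centred in the mouth and firmly stopped at gx ≈ -13 mm, and it was held there. I'll grip it, draw it back and slide it to the mat.

>>> {"method": "jog_arm", "body": {"increments": [[[0,1,0],[0,0,0],50],[[0,0,0],[0,0,0],50],[[0,0,0],[0,0,0],50],[[0,5,0],[0,0,0],50],[[0,15,0],[0,0,0],50],[[0,20,0],[0,0,0],50],[[0,20,0],[0,0,0],50],[[0,20,0],[0,0,0],50],[[8,10,0],[0,0,0],50],[[0,0,0],[0,0,0],50]]}}

```text
time_s: 9.3
eef_pos: [0.608, -0.0146, 0.0311]
ee_rot: [0.086, 0.996, 0.0, -0.0]
ft_force: [0.0, 0.2, -0.6]
width: 0.0677
```

```bash
python3 - <<'E'
from h import *
o,M=pose(); p=o["eef_pos"]
d=get_image("wrist")
print(o["time_s"],p,to_g(p),o["width"],o["ft_force"])
cv2.imwrite("pics/w6.png",d["img"])
c=get_image("side")
for uv in((316,236),(265,264)): print("driver",ray(c,uv,.01))
E
```

```text
9.3 [ 0.60797473 -0.01461294  0.03114737] [-0.10093609 -0.01434073] 0.06765573702699765 [ 0.03030327  0.16362042 -0.6301366 ]
driver [ 0.47505999 -0.10169729]
driver [ 0.29210948 -0.15150372]
```

>>> {"method": "jog_arm", "body": {"increments": [[[10,4,0],[0,0,0],50],[[20,6,0],[0,0,0],50],[[25,6,0],[0,0,0],50],[[25,4,0],[0,0,0],50],[[25,4,0],[0,0,0],50],[[25,0,0],[0,0,0],50],[[25,0,0],[0,0,0],50],[[25,0,0],[0,0,0],50],[[17,0,0],[0,0,0],50],[[0,0,0],[0,0,0],85],[[0,0,0],[0,0,0],85],[[0,0,0],[0,0,0],85]]}}

```text
time_s: 10.6
eef_pos: [0.4207, 0.0408, 0.0318]
ee_rot: [0.087, 0.996, -0.0, 0.001]
ft_force: [-1.0, 0.4, 0.5]
width: 0.0848
```

>>> {"method": "jog_arm", "body": {"increments": [[[0,0,-15],[0,0,0],85],[[0,0,-40],[0,0,0],85],[[0,0,-45],[0,0,0],85],[[0,0,-45],[0,0,0],85],[[0,0,-45],[0,0,0],85],[[0,0,0],[0,0,0],85]]}}

```text
time_s: 11.2
eef_pos: [0.4243, 0.0407, 0.2279]
ee_rot: [0.087, 0.996, 0.0, 0.007]
ft_force: [0.9, -0.5, 0.2]
width: 0.0849
```

```bash
python3 - <<'E'
from h import *
o,M=pose(); p=o["eef_pos"]
d=get_image("wrist")
print(o["time_s"],p,to_g(p),o["width"])
v=d["img"]
mc=np.array([.424,.043]);
for s in silhouettes("wrist","canister_a_mid"): print(round(s["score"],2),np.round(s["bbox"]))
cv2.polylines(v,[proj(d,cyl(.4224,.2351,.058))[48:].astype(np.int32)],True,(0,255,0),1)
cv2.polylines(v,[proj(d,cyl(*from_g(to_g(p)+[0,.007]),.068))[48:].astype(np.int32)],True,(0,255,255),1)
cv2.imwrite("pics/w7.png",v)
E
```

```text
11.2 [0.42425837 0.04074689 0.2279435 ] [-0.12323449 -0.20491669] 0.08494319103872978
0.59 [549. 205. 638. 276.]
```

View pics/w7.png

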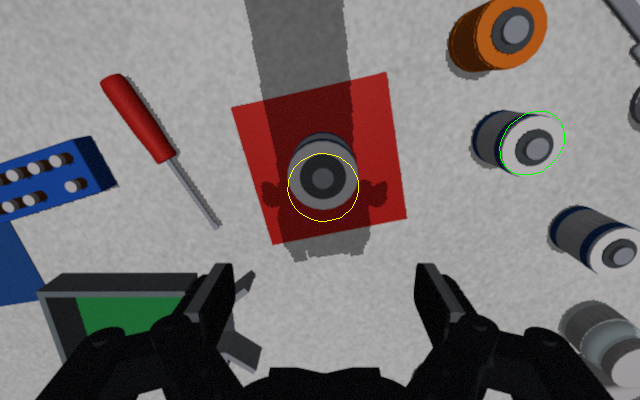

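Canister A stands well within the red mat (disc at (323,182), mat spans 232–406 × 72–243). C's prediction matches its top disc at (532,142), so I'll go to C.

>>> {"method": "jog_arm", "body": {"increments": [[[6,35,0],[0,0,0],85],[[10,48,0],[0,0,0],85],[[10,48,0],[0,0,0],85],[[10,48,0],[0,0,0],85],[[0,12,20],[0,0,0],85],[[0,0,40],[0,0,0],85],[[0,0,40],[0,0,0],85],[[0,0,40],[0,0,0],85],[[0,0,36],[0,0,0],85],[[0,0,20],[0,0,0],85],[[0,0,0],[0,0,0],85]]}}

```text
time_s: 12.4
eef_pos: [0.4124, 0.2338, 0.0209]
ee_rot: [0.087, 0.996, -0.002, -0.004]
ft_force: [0.1, 0.3, -0.3]
width: 0.0849
```

>>> {"method": "jog_arm", "body": {"increments": [[[0,0,0],[0,0,0],50],[[0,0,0],[0,0,0],50],[[0,0,0],[0,0,0],50],[[0,0,0],[0,0,0],50],[[0,0,0],[0,0,0],50]]}}

```text
time_s: 12.9
eef_pos: [0.4178, 0.2361, 0.0264]
ee_rot: [0.087, 0.996, 0.001, 0.001]
ft_force: [-0.1, 1.1, 3.0]
width: 0.0577
```

```bash
cat > st.py <<'E'
from h import *
o,M=pose(); p=o["eef_pos"]; d=get_image("wrist"); 
q=cv2.cvtColor(d["img"],6); e=(640*.5)
print("t",o["time_s"],"p",p.round(4),"g",to_g(p).round(4),"w",o["width"],"f",o["ft_force"].round(1),"yaw",round(np.degrees(np.arctan2(M[1,1],M[0,1])),2))
cv2.imwrite("pics/st.png",d["img"])
for s in silhouettes("wrist","canister_a_mid"): print(round(s["score"],2),np.round(s["bbox"]))
print("cam origin-> predicted centre top px if at TCP",proj(d,[p[0],p[1],.066]).round())
E
python3 st.py
```

```text
t 12.9 p [0.4178 0.2361 0.0264] g [-0.3144 -0.2455] w 0.05765281672173426 f [-0.1  1.1  3. ] yaw 80.0
cam origin-> predicted centre top px if at TCP [[324. 342.]]
```

Width is 57.7 mm, so C should fit. I'll slide it to just before the mouth.

>>> {"method": "jog_arm", "body": {"increments": [[[-10,-5,0],[0,0,0],50],[[-22,-12,0],[0,0,0],50],[[-26,-16,0],[0,0,0],50],[[-26,-18,0],[0,0,0],50],[[-26,-20,0],[0,0,0],50],[[-26,-22,0],[0,0,0],50],[[-26,-22,0],[0,0,0],50],[[-26,-24,0],[0,0,0],50],[[-24,-24,0],[0,0,0],50],[[-20,-24,0],[0,0,0],50],[[-10,-21,0],[0,0,0],50],[[0,-6,0],[0,0,0],50]]}}

```text
time_s: 14.2
eef_pos: [0.6202, -0.0188, 0.0264]
ee_rot: [0.088, 0.996, 0.001, 0.002]
ft_force: [2.9, 3.5, 4.7]
width: 0.0578
```

>>> {"method": "jog_arm", "body": {"increments": [[[0,0,0],[0,0,0],50]]}}

```text
time_s: 14.3
eef_pos: [0.6196, -0.0188, 0.0265]
ee_rot: [0.088, 0.996, -0.001, 0.002]
ft_force: [2.6, -3.3, 5.1]
width: 0.0575
```

```bash
cat >> st.py <<'E'
v=d["img"].copy()
D=float(__import__("sys").argv[1]); 
for off,col in ((0,(0,255,0)),(.005,(0,255,255))):
    cv2.polylines(v,[cv2.convexHull(proj(d,cyl(*from_g(to_g(p)+[0,off]),D)).astype(np.int32))],True,col,1)
cv2.imwrite("pics/st.png",v)
E
python3 st.py .058
```

```text
t 14.3 p [ 0.6196 -0.0188  0.0265] g [-0.0988 -0.0021] w 0.05753437212387138 f [ 2.6 -3.3  5.1] yaw 79.9
0.51 [  0. 137. 212. 400.]
cam origin-> predicted centre top px if at TCP [[323. 342.]]
```

View pics/st.png

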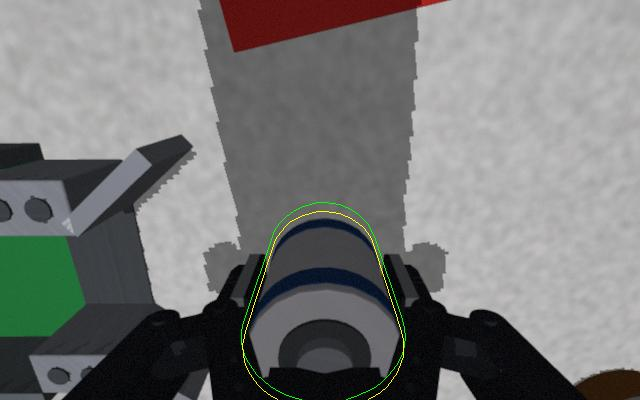

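>>> {"method": "jog_arm", "body": {"increments": [[[4,-10,0],[0,0,0],50],[[3,-20,0],[0,0,0],50],[[0,-20,0],[0,0,0],50],[[0,-8,0],[0,0,0],62],[[0,-8,-3],[0,0,0],62],[[0,-8,0],[0,0,0],62],[[0,-8,0],[0,0,0],62],[[0,-6,0],[0,0,0],62],[[0,-4,0],[0,0,0],62],[[0,0,0],[0,0,0],62]]}}

```text
time_s: 15.4
eef_pos: [0.5947, -0.1073, 0.0282]
ee_rot: [0.088, 0.996, -0.0, -0.0]
ft_force: [0.3, 0.1, -0.2]
width: 0.0621
```

```bash
python3 st.py .058
```

```text
t 15.4 p [ 0.5947 -0.1073  0.0282] g [-0.0073 -0.0111] w 0.06209122468318176 f [ 0.3  0.1 -0.2] yaw 79.95
cam origin-> predicted centre top px if at TCP [[324. 338.]]
```

>>> {"method": "jog_arm", "body": {"increments": [[[0,-4,0],[0,0,0],62],[[0,-4,0],[0,0,0],62],[[0,-4,0],[0,0,0],62],[[0,-4,0],[0,0,0],62],[[0,-4,0],[0,0,0],62],[[0,0,0],[0,0,0],62]]}}

```text
time_s: 16.1
eef_pos: [0.5911, -0.1271, 0.0284]
ee_rot: [0.088, 0.996, -0.0, -0.0]
ft_force: [0.9, 0.4, 0.7]
width: 0.0622
```

```bash
python3 st.py .058
```

```text
t 16.1 p [ 0.5911 -0.1271  0.0284] g [ 0.0128 -0.0113] w 0.06221633957244688 f [0.9 0.4 0.7] yaw 79.95
cam origin-> predicted centre top px if at TCP [[323. 338.]]
```

>>> {"method": "jog_arm", "body": {"increments": [[[0,-6,0],[0,0,0],62],[[0,-8,0],[0,0,0],62],[[0,-8,0],[0,0,0],62],[[0,-8,0],[0,0,0],62],[[0,-8,0],[0,0,0],62],[[0,-10,0],[0,0,0],62],[[0,-10,0],[0,0,0],62],[[0,0,0],[0,0,0],62]]}}

```text
time_s: 17.0
eef_pos: [0.5812, -0.1855, 0.0285]
ee_rot: [0.088, 0.996, -0.001, 0.0]
ft_force: [-0.3, 0.3, -0.4]
width: 0.0621
```

```bash
python3 st.py .058
```

```text
t 17.0 p [ 0.5812 -0.1855  0.0285] g [ 0.072  -0.0107] w 0.062148375129483145 f [-0.3  0.3 -0.4] yaw 79.88
cam origin-> predicted centre top px if at TCP [[323. 338.]]
```

>>> {"method": "jog_arm", "body": {"increments": [[[0,-12,0],[0,0,0],62],[[0,-14,0],[0,0,0],62],[[0,-14,0],[0,0,0],62],[[0,-14,0],[0,0,0],62],[[0,-14,0],[0,0,0],62],[[0,-5,0],[0,0,0],62],[[0,2,0],[0,0,0],72],[[0,0,0],[0,0,0],72],[[0,0,-20],[0,0,0],72],[[0,0,-40],[0,0,0],72],[[0,0,-45],[0,0,0],80],[[0,0,-45],[0,0,0],85]]}}

```text
time_s: 18.3
eef_pos: [0.5685, -0.2525, 0.1795]
ee_rot: [0.087, 0.996, -0.0, -0.001]
ft_force: [1.2, -0.8, 0.8]
width: 0.0849
```

>>> {"method": "jog_arm", "body": {"increments": [[[0,45,-40],[0,0,0],85],[[0,0,0],[0,0,0],85]]}}

```text
time_s: 18.5
eef_pos: [0.5789, -0.2144, 0.2179]
ee_rot: [0.085, 0.996, -0.001, 0.005]
ft_force: [0.5, -0.3, 0.2]
width: 0.0851
```

```bash
python3 st.py .058
```

```text
t 18.5 p [ 0.5789 -0.2144  0.2179] g [ 0.1008 -0.008 ] w 0.0851323402635559 f [ 0.5 -0.3  0.2] yaw 80.24
cam origin-> predicted centre top px if at TCP [[324. 185.]]
```

View pics/st.png

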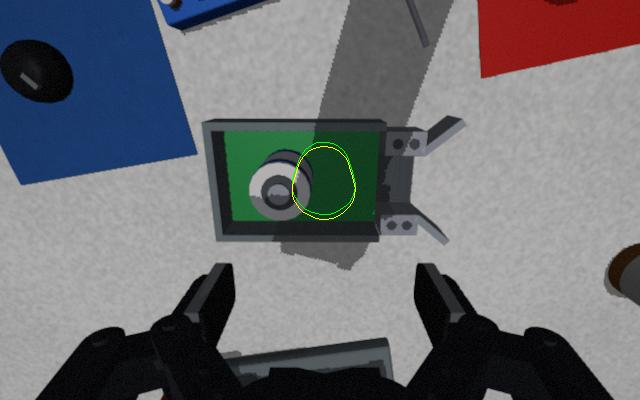

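C stands upright in the tray at (280,190). Next is B.

>>> {"method": "jog_arm", "body": {"increments": [[[0,20,0],[0,0,0],85],[[11,45,0],[0,0,0],85],[[15,48,0],[0,0,0],85],[[15,48,0],[0,0,0],85],[[15,48,0],[0,0,0],85],[[15,48,0],[0,0,0],85],[[15,48,0],[0,0,0],85],[[15,48,0],[0,0,0],85],[[15,48,0],[0,0,0],85],[[0,48,0],[0,0,0],85],[[0,48,0],[0,0,0],85],[[0,25,0],[0,0,0],85]]}}

```text
time_s: 19.8
eef_pos: [0.5512, 0.3183, 0.2087]
ee_rot: [0.086, 0.996, -0.001, -0.001]
ft_force: [-0.1, -0.8, -0.6]
width: 0.0849
```

>>> {"method": "jog_arm", "body": {"increments": [[[0,0,0],[0,0,0],85],[[0,0,0],[0,0,0],85]]}}

```text
time_s: 20.0
eef_pos: [0.5513, 0.3151, 0.2092]
ee_rot: [0.087, 0.996, -0.001, -0.001]
ft_force: [-0.2, -0.4, -0.1]
width: 0.0851
```

```bash
python3 st.py .058; python3 - <<'E'
from h import *
print("B g",to_g((.5535,.3286)))
d=get_image("wrist")
for s in silhouettes("wrist","canister_a_mid"):
    q=np.array(s["bbox"],float); print(round(s["score"],2),q.round())
    if s["score"]>.4:
        r=least_squares(lambda x:bb(proj(d,cyl(*x,.058)))-q,(.5535,.3286)); print(r.x.round(4),to_g(r.x).round(4),r.fun.round(1))
E
```

```text
t 20.0 p [0.5513 0.3151 0.2092] g [-0.4156 -0.1279] w 0.08512277860371087 f [-0.2 -0.4 -0.1] yaw 80.03
0.81 [307. 149. 370. 221.]
cam origin-> predicted centre top px if at TCP [[324. 190.]]
B g [-0.42928576 -0.12813493]
0.93 [308. 143. 371. 219.]
[0.553  0.3281] [-0.4287 -0.1286] [-0.5  1.3  0.5 -1.2]
```

>>> {"method": "jog_arm", "body": {"increments": [[[-3,13,10],[0,0,0],85],[[0,0,40],[0,0,0],85],[[0,0,40],[0,0,0],85],[[0,0,40],[0,0,0],85],[[0,0,30],[0,0,0],85],[[0,0,17],[0,0,0],85],[[0,0,0],[0,0,0],85],[[0,0,0],[0,0,0],50],[[0,0,0],[0,0,0],50],[[0,0,0],[0,0,0],50],[[0,0,0],[0,0,0],50],[[0,0,0],[0,0,0],50]]}}

```text
time_s: 21.4
eef_pos: [0.5588, 0.3286, 0.0363]
ee_rot: [0.087, 0.996, 0.001, 0.002]
ft_force: [0.4, 0.4, 6.1]
width: 0.0573
```

```bash
python3 st.py .058
```

```text
t 21.4 p [0.5588 0.3286 0.0363] g [-0.4302 -0.1229] w 0.057348695010012274 f [0.4 0.4 6.1] yaw 80.0
0.68 [249. 188. 397. 367.]
cam origin-> predicted centre top px if at TCP [[324. 323.]]
```

```bash
python3 - <<'E'
from h import *
o,M=pose();p=o["eef_pos"];d=get_image("wrist")
for off in(-.005,0,.005): print(off,bb(proj(d,cyl(*from_g(to_g(p)+[0,off]),.058))).round(1))
for s in silhouettes("wrist","canister_a_mid"): print(round(s["score"],2),np.round(s["bbox"],1))
# edge of canister top side along image column 324 (dark/bright profile)
g=cv2.cvtColor(d["img"],6)[170:260,322:327].mean(1).round().astype(int); print(list(enumerate(g,170))[::2])
E
```

```text
-0.005 [247.1 188.  400.2 370.6]
0 [248.1 196.7 399.2 379.9]
0.005 [249.1 205.2 398.1 388.9]
[(170, np.int64(169)), (172, np.int64(171)), (174, np.int64(172)), (176, np.int64(172)), (178, np.int64(171)), (180, np.int64(167)), (182, np.int64(163)), (184, np.int64(160)), (186, np.int64(161)), (188, np.int64(160)), (190, np.int64(47)), (192, np.int64(21)), (194, np.int64(17)), (196, np.int64(52)), (198, np.int64(70)), (200, np.int64(72)), (202, np.int64(71)), (204, np.int64(71)), (206, np.int64(73)), (208, np.int64(73)), (210, np.int64(73)), (212, np.int64(72)), (214, np.int64(71)), (216, np.int64(70)), (218, np.int64(66)), (220, np.int64(65)), (222, np.int64(64)), (224, np.int64(65)), (226, np.int64(51)), (228, np.int64(19)), (230, np.int64(20)), (232, np.int64(19)), (234, np.int64(17)), (236, np.int64(17)), (238, np.int64(64)), (240, np.int64(73)), (242, np.int64(88)), (244, np.int64(161)), (246, np.int64(106)), (248, np.int64(105)), (250, np.int64(105)), (252, np.int64(104)), (254, np.int64(104)), (256, np.int64(104)), (258, np.int64(104))]
```

The edge measurement puts B at -4.2 mm across relative to the TCP. The same method gave +11 mm for C, which matched how it passed. I'll slide B to just before the mouth.

>>> {"method": "jog_arm", "body": {"increments": [[[-4,-12,0],[0,0,0],50],[[-8,-24,0],[0,0,0],50],[[-10,-30,0],[0,0,0],50],[[-12,-32,0],[0,0,0],50],[[-12,-32,0],[0,0,0],50],[[-12,-32,0],[0,0,0],50],[[-12,-32,0],[0,0,0],50],[[-12,-32,0],[0,0,0],50],[[-12,-32,0],[0,0,0],50],[[-12,-30,0],[0,0,0],50],[[-12,-24,0],[0,0,0],50],[[-9,-12,0],[0,0,0],50]]}}

```text
time_s: 22.8
eef_pos: [0.6269, -0.0137, 0.0362]
ee_rot: [0.088, 0.996, 0.002, 0.001]
ft_force: [-3.4, 5.6, 10.7]
width: 0.0575
```

>>> {"method": "jog_arm", "body": {"increments": [[[0,-4,0],[0,0,0],50],[[0,0,0],[0,0,0],50]]}}

```text
time_s: 23.0
eef_pos: [0.6277, -0.0179, 0.0363]
ee_rot: [0.088, 0.996, 0.0, 0.002]
ft_force: [1.8, -0.4, 5.1]
width: 0.0577
```

```bash
python3 - <<'E'
from h import *
o,M=pose();p=o["eef_pos"];d=get_image("wrist"); print(o["time_s"],p,to_g(p),o["width"],o["ft_force"])
for off in(-.005,0,.005): print(off,bb(proj(d,cyl(*from_g(to_g(p)+[0,off]),.058))).round(1)[1])
g=cv2.cvtColor(d["img"],6)[170:230,322:327].mean(1).round().astype(int); print([(i,int(x)) for i,x in enumerate(g,170)][::2])
E
```

```text
23.0 [ 0.62774135 -0.01788221  0.0362871 ] [-0.1011824  0.0056929] 0.057698117308602505 [ 1.77491643 -0.44953318  5.08855616]
-0.005 188.0
0 196.7
0.005 205.2
[(170, 103), (172, 103), (174, 104), (176, 105), (178, 105), (180, 106), (182, 107), (184, 108), (186, 108), (188, 107), (190, 44), (192, 20), (194, 21), (196, 45), (198, 68), (200, 69), (202, 69), (204, 68), (206, 69), (208, 69), (210, 69), (212, 67), (214, 68), (216, 68), (218, 70), (220, 69), (222, 71), (224, 71), (226, 54), (228, 20)]
```

>>> {"method": "jog_arm", "body": {"increments": [[[1.5,-10,0],[0,0,0],50],[[0,-20,0],[0,0,0],50],[[0,-20,0],[0,0,0],50],[[0,-8,0],[0,0,0],62],[[0,-8,0],[0,0,0],62],[[0,-8,0],[0,0,0],62],[[0,-8,0],[0,0,0],62],[[0,-6,0],[0,0,0],62],[[0,-6,0],[0,0,0],62],[[0,-6,0],[0,0,0],62],[[0,-4,0],[0,0,0],62],[[0,-4,0],[0,0,0],62]]}}

```text
time_s: 24.25
eef_pos: [0.6051, -0.1235, 0.0344]
ee_rot: [0.087, 0.996, -0.0, -0.0]
ft_force: [0.0, 1.2, -0.8]
width: 0.062
```

```bash
python3 st.py .058
```

```text
t 24.25 p [ 0.6051 -0.1235  0.0344] g [0.0068 0.0019] w 0.06201709426700749 f [ 0.   1.2 -0.8] yaw 80.0
0.6 [256. 203. 404. 372.]
cam origin-> predicted centre top px if at TCP [[324. 326.]]
```

>>> {"method": "jog_arm", "body": {"increments": [[[0,-5,0],[0,0,0],62],[[0,-7,0],[0,0,0],62],[[0,-8,0],[0,0,0],62],[[0,-8,0],[0,0,0],62],[[0,-8,0],[0,0,0],62],[[0,-8,0],[0,0,0],62],[[0,-8,0],[0,0,0],62],[[0,-8,0],[0,0,0],62],[[0,-8,0],[0,0,0],62],[[0,-8,0],[0,0,0],62],[[0,-8,0],[0,0,0],62],[[0,0,0],[0,0,0],62]]}}

```text
time_s: 25.55
eef_pos: [0.5904, -0.2075, 0.0346]
ee_rot: [0.088, 0.996, -0.001, -0.0]
ft_force: [0.4, 0.3, -0.1]
width: 0.062
```

```bash
python3 st.py .058
```

```text
t 25.55 p [ 0.5904 -0.2075  0.0346] g [0.092  0.0022] w 0.062027707857561815 f [ 0.4  0.3 -0.1] yaw 79.92
0.96 [253. 191. 402. 370.]
cam origin-> predicted centre top px if at TCP [[323. 326.]]
```

>>> {"method": "jog_arm", "body": {"increments": [[[0,2,0],[0,0,0],65],[[0,0,0],[0,0,0],65],[[0,0,-15],[0,0,0],65],[[0,0,-40],[0,0,0],65],[[0,0,-45],[0,0,0],75],[[0,0,-45],[0,0,0],85],[[0,45,-40],[0,0,0],85],[[0,0,0],[0,0,0],85],[[0,0,0],[0,0,0],85]]}}

```text
time_s: 26.55
eef_pos: [0.5983, -0.1667, 0.2138]
ee_rot: [0.086, 0.996, -0.001, 0.001]
ft_force: [-0.4, -0.9, -1.1]
width: 0.085
```

```bash
python3 - <<'E'
from h import *
d=get_image("wrist"); v=d["img"]; s=get_image("scene")["img"]
for g in ((.070,0),(.2,0)): 
    u=proj(d,[*from_g(g),0])[0]; print(g,u.round())
for q in silhouettes("wrist","canister_a_mid"):
    b=np.array(q["bbox"],float); r=least_squares(lambda x:bb(proj(d,cyl(*x,.058)))-b,from_g((.1,0))); print(round(q["score"],2),b.round(),to_g(r.x).round(3),r.fun.round(1))
cv2.imwrite("pics/end.png",np.hstack([v[:300:,120:520],cv2.resize(s[150:300,230:430],(400,300))]))
E
```

```text
(0.07, 0) [306. 168.]
(0.2, 0) [188. 167.]
0.83 [249. 144. 310. 212.] [ 0.091 -0.   ] [-2.4 -2.1  2.9  2.2]
0.21 [ 2. 41. 16. 96.] [ 0.324 -0.093] [-52.6  -6.4  66.7  14.8]
```

View pics/end.png

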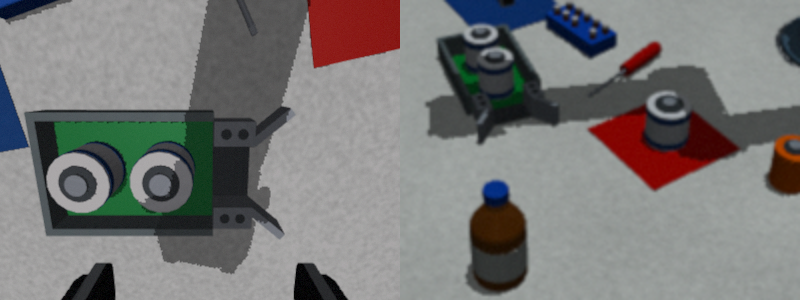

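Both fitting canisters stand in the tray, with B at gx = 91 mm, and the big one stands in the middle of the mat. The gripper is open and clear, so I'll hand in.

```bash
python3 -c "
from rig import *
print(job_done())"
```

```text
the job is handed in; nothing more can be done
None
```

All three canisters were sorted and the job was handed in at about 26.7 s of the 72 s allowed.

- **Canister A:** it measured 67.6 mm in the jaws. It stopped firmly in the mouth with its centre about 13 mm before it. The first push stopped about 4 mm short and slightly off-centre, so I nudged it square before drawing it back onto the red mat.
- **Canisters C and B:** they measured 57.7 mm and 57.3 mm. Both slid through the gate with under about 2 N of contact force and now stand in the tray. The front finger pushed C further in to make room for B.

**Last checks:** the final pictures show all three upright. B's centre fitted at 91 mm past the mouth. C stands behind it, near the tray's end wall. A is near the middle of the mat. The gripper is open and raised clear, at about 0.21 m.

**Limits of those checks:**
- C's position in the tray and A's on the mat were judged from the pictures; I did not compute them.
- I did not measure every bystander again, but none was touched as far as the pictures and forces show.
- An early reading of the wing tips disagreed with the fitted gauge position by about 20 mm. I had mistaken the wings' bases for their tops, and an overlay of the model then matched to about 1 pixel.

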